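Start the lifting handle in the thread stand

TASK

The lifting handle of the round thread stand has been set loosely in the threaded socket in the middle of the stand, but its thread has not caught. Take it by its square knob and, without lifting it out, turn it backward (anticlockwise seen from above) until you notice it drop down a thread, then turn it forward (clockwise) one full turn from there so that it is started, and finish while still holding the knob in the gripper, neither letting go nor moving on. Leave the pin tin, the seam ripper and the tape dispenser where they are.

Things in the scene. Friction and masses are not known exactly. Their poses are not given: they have to be found in the camera images.
- knob (a point): Centre of the knob on top of the handle screw: a wooden 26 mm cube, edges lightly rounded; x and y parallel to its sides (any pair can be grasped, again after each quarter turn), z up the screw. Height above mouth: at the thread's edge 59 mm, after the 8 mm drop 51 mm, one forward turn later 35 mm. Backing on after the drop, it climbs and drops again each half turn.
- handle_screw: Loose screw, 0.15 kg, 98 mm high; origin at its foot. Below the knob a 22 mm thick steel shank, 72 mm long; about 0.6 mm play all round in the socket. Right-hand two-start thread: clockwise from above lowers it 16 mm a turn, by its own weight if the fingers surround the knob with play, else the hand follows. A tight grip carries it: it drops when loosened. Stays where let go.
- mouth (a point): Centre of the socket's mouth, the upper end of the steel boss in the middle of the thread stand, 72 mm above the counter; z up. Boss 42 mm across, 60 mm high, bore 32 mm with thread ridges inside. The thread's two edges, where a thread start drops, lie in this frame's +x and -x directions.
- thread_stand: Round wooden disc, 150 mm across, 12 mm thick, fixed to the counter; origin at the centre of its underside, axes as mouth. Four spool places 54 mm from the middle, on the diagonals: two hold thread spools (tops 58 mm above the counter), two have bare pins (tops 41 mm).
- thread_end (a point): Underside of one of the screw's two opposite thread starts, inside the socket: 13 mm from the axis along the screw's +x, 59 mm below the knob's centre. At the start it rests on the thread 46 to 138 degrees clockwise (from above) of mouth's +x; turned anticlockwise it climbs 2 to 6 mm, passes that direction and drops.
- pin_tin: Bystander: round flat tin, 66 mm across, 22 mm high, origin at the centre of its underside.
- seam_ripper: Bystander: seam ripper with a slim handle, 114 mm long, 11 mm thick, lying; origin at the centre of its underside.
- tape_dispenser: Bystander: black tape dispenser, 150 x 56 mm, 85 mm high; origin at the centre of its underside.
Things that resemble listed ones, but are neither listed nor needed, are in the scene too. Of the things shaped like the handle_screw, the steel one is meant.

How it is judged:
By the outcome, as a careful person would: the job done as asked, in the order asked, and still so for the second after the job is handed in, while the arm keeps its last pose, push and grip.
It also fails if it takes over 72 s, if anything falls off the work surface, if the arm or the gripper's body presses on something with over 40 N, if the wrist force passes 120 N, or if a joint passes its speed limit or range.

ROBOT

A 7-joint arm with a two-finger parallel gripper is mounted at the origin on the work surface; the furniture and walls round the work are solid. World frame = base frame: x ahead of the robot, y to its left, z up, the work surface at z = 0. Lengths are in mm, angles in rad, forces in N, time in s.
With the tool pointing down it reaches from about 350 to 900 mm from the base axis. Payload 19.9 kg.
Tool frame: the origin (TCP) lies at the very end of the fingers, on their centre line; the grasp point (between the pads) lies 19 mm behind it; z points along the fingers, y is the line along which they close (so a half turn about z gives the same grasp; the last joint's range is limited). The gripper opens to 94 mm and grips with 3 to 60 N. Pads are 16 mm wide; open, the fingers measure 119 mm over their backs; the gripper's body (75 mm by 177 mm) begins 78 mm behind the grasp point.
Start: joints at [1.234, 0.417, -0.01, 1.614, 0.005, 1.111, -0.053], TCP at [181.585, -598.016, 180.725] pointing down, gripper open.
Joint ranges: [-2.81, 2.81], [-0.39, 2.02], [-1.27, 1.25], [0.06, 2.57], [-1.19, 4.33], [0.19, 2], [-2.82, 2.82]. Speed limits (rad/s): [1.89, 1.89, 2.39, 2.39, 3.01, 3.01, 3.01].

INTERFACE

Orientations are given as a 3x3 rotation matrix whose columns are the frame's x, y, z axes.
In Python, from workcell import arm gives the robot as it stands. The module is installed in compiled form; this text tells all that it offers.
- The arm moves only by the tool apply_moves, never from a script. Its argument "series" is text: rows parted by semicolons, each of 6 numbers parted by spaces: the shift along the tool's x, y, z in mm, then the turn, a rotation vector about the tool's x, y, z in degrees. A call has 1 to 20 rows; each row shifts and turns the commanded pose from where the row before left it, along the tool's axes as they then stand; what a row does not reach is not made up. A row lasts 1/10 s, in which the tool goes at most 50 mm and 8.59 degrees, less where a joint would pass 70% of its speed; a pose out of reach is approached as far as the arm can. A call is refused whole if a number of a shift passes 50 or a number of a turn 8.59, either way. A call with a gripper value outside its range is refused whole. "jaw" is the finger opening in mm, from 0 to 94, set as the call begins (left out, the last holds). The fingers move at their own pace and stop on an object; the grip force is fixed at half the most. Time passes only in rows, so rows that do not move let the fingers close. It gives the time, the measured TCP pose, the force, the opening and the grip force at its end, in the units of the state.
- arm.state(): the state, without advancing time (a new reading comes with each control period).
- arm.capture(name): name is "scene" or "top"; returns a dict with "pixels" (384x512x3 uint8, blue, green, red), "mtx" (3x3 intrinsics, pixels), "k1" (the pictures are not rectified: a ray, as slopes to the right and down, at radius r is drawn at 1 + k1 r^2 times it, then the intrinsics apply), "T" (4x4, takes a point from camera to world coordinates). Camera axes: x right, y down, z forward; pixel columns grow to the right and rows downward; lengths in mm; the calibration is good to about 2 mm. A picture is of the moment at which its call begins. There is no depth.
- arm.sign_off(): hands the job in; it is judged then, once.
The state is a dict: "t": time; "joint_pos": joint angles; "qd": joint speeds; "joint_torque": joint torques, N m; "position": TCP position; "ee_rot": TCP orientation; "force": force on the tool from outside, world axes, zero at the start; "wrist_torque": the same for the moment, N m; "gripper_width": finger opening in mm; "finger_force": force on a finger pad.
Only numpy, scipy, OpenCV 4.12 (cv2) and the standard library are available. Lean on these libraries where they do the work, as an engineer would, in place of code of your own. Each camera call takes 0.05 s, during which the arm holds its last target. There are 200 camera calls.

## Working session

There is one attempt and no reset: what is moved stays moved. The work goes in short steps, Python scripts to look and compute and a tool call to move; the robot and the scene stay as the last step left them, time stands still between calls to the robot, and variables do not carry over. Pictures are saved under pics/ and viewed, at most 10 in all, crops included, and the job is handed in when it is done.

Besides the shell and the picture viewer there is one more tool, called after "Call:" as name(argument=value, ...), one argument or row to a line, values as JSON. apply_moves: Moves the arm, as the interface text tells. Its arguments: {"type":"object","properties":{"series":{"type":"string"},"jaw":{"type":"number"}},"required":["series"]}

```bash
mkdir -p pics; cat > h.py <<'E'
import numpy as np, cv2
from workcell import arm
def cap(n,f=None):
    c=arm.capture(n)
    if f: cv2.imwrite('pics/'+f,c['pixels'])
    return c
def ray(c,u,v):
    K=np.array(c['mtx'],float);k=c['k1']
    d=np.array([(u-K[0,2])/K[0,0],(v-K[1,2])/K[1,1]]);s=d.copy()
    for _ in range(30): s=d/(1+k*(s@s))
    T=np.array(c['T']);return T[:3,3],T[:3,:3]@np.array([s[0],s[1],1])
def onz(c,u,v,z):
    o,d=ray(c,u,v);return o+d*(z-o[2])/d[2]
def proj(c,P):
    T=np.array(c['T']);p=T[:3,:3].T@(np.array(P)-T[:3,3]);s=p[:2]/p[2];s=s*(1+c['k1']*(s@s));K=np.array(c['mtx']);return K[0,0]*s[0]+K[0,2],K[1,1]*s[1]+K[1,2]
E
python3 - <<'E'
from h import *
a=cap('scene','s0.png');b=cap('top','t0.png')
for c in(a,b):print(np.round(c['T'],3).tolist(),c['mtx'][0][0],c['k1'])
s=arm.state();print(s['t'],np.round(s['ee_rot'],3).tolist(),s['position'])
E
```

```text
[[-0.456, -0.447, 0.77, -132.06], [-0.89, 0.241, -0.387, 433.597], [-0.013, -0.861, -0.508, 557.449], [0.0, 0.0, 0.0, 1.0]] 381.8851060608003 0.005701363637594574
[[0.001, -0.989, 0.147, 405.635], [-1.0, -0.004, -0.019, 130.021], [0.02, -0.147, -0.989, 1115.768], [0.0, 0.0, 0.0, 1.0]] 450.9039279716186 -0.07560616993862447
0.1 [[0.957, 0.291, -0.0], [0.291, -0.957, 0.001], [-0.0, -0.001, -1.0]] [ 181.48610888 -597.69457063  180.20589068]
```

View pics/s0.png

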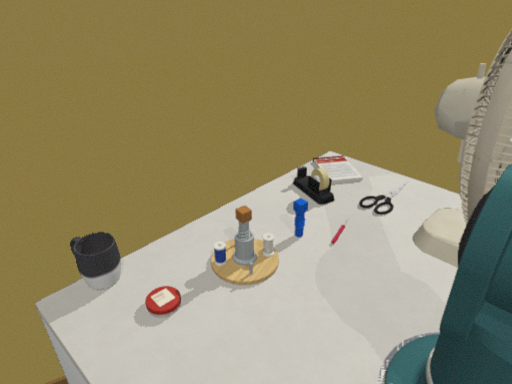

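View pics/t0.png

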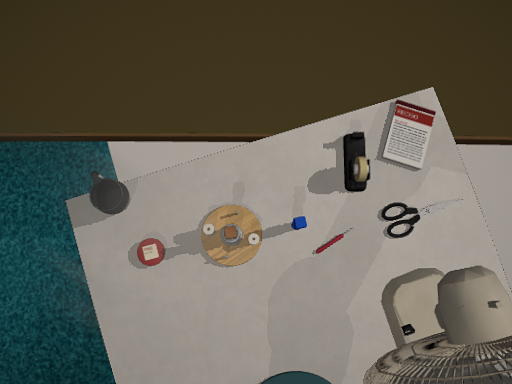

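The scene view shows the steel screw with the brown knob at (244,214), and at (231,232) in the top view. A blue lookalike stands at scene (300,205), top (299,223). I choose the steel one with the wooden knob, in the socket of the round stand. Next I'll check it in one close crop.

```bash
python3 - <<'E'
from h import *
a=cap('scene');b=cap('top')
A=cv2.resize(a['pixels'][195:285,200:290],(540,540)[:2],interpolation=cv2.INTER_CUBIC)[:, :400]
B=cv2.resize(b['pixels'][195:275,192:272],(540,540),interpolation=cv2.INTER_CUBIC)[:, :400]
cv2.imwrite('pics/c0.png',np.hstack([A,B]))
for c,(x0,y0,x1,y1) in((a,(225,200,262,228)),(b,(220,222,244,244))):
    im=c['pixels'][y0:y1,x0:x1];h=cv2.cvtColor(im,cv2.COLOR_BGR2HSV)
    print(h[h.shape[0]//2,h.shape[1]//2])
    m=cv2.inRange(h,(3,110,50),(14,255,255))
    n,l,s,ce=cv2.connectedComponentsWithStats(m);i=1+s[1:,4].argmax()
    print(s[i],ce[i]+[x0,y0]); c['p']=ce[i]+[x0,y0]
    print(cv2.minAreaRect(np.argwhere(l==i)[:,::-1].astype(np.float32)))
    for r in (l==i).astype(int): print(''.join('.#'[v] for v in r))
oa,da=ray(a,*a['p']);ob,db=ray(b,*b['p'])
t=np.linalg.lstsq(np.c_[da,-db],ob-oa,rcond=None)[0]
print(oa+da*t[0],ob+db*t[1])
# disc
h=cv2.cvtColor(b['pixels'],cv2.COLOR_BGR2HSV);m=cv2.inRange(h,(10,80,90),(25,255,255));m[:, :180]=0;m[:,280:]=0;m[:190]=0;m[280:]=0
cs=max(cv2.findContours(m,0,1)[0],key=cv2.contourArea);e=cv2.fitEllipse(cs);print(e,onz(b,*e[0],12))
E
```

```text
[ 14 157 127]
[11  9 15 14 83] [242.8313253  215.87951807]
((17.606937408447266, 16.054914474487305), (15.205719947814941, 11.936491012573242), 8.746161460876465)
.....................................
.....................................
.....................................
.....................................
.....................................
.....................................
.....................................
.....................................
.....................................
...........#.........................
...........##........................
...........###........###............
...........####..#.......#...........
...........#.#....#...#..#...........
............#.#...#####.#............
.............###.####.####...........
............####...#...###...........
............##..####.##.#............
............###...#.##..##...........
.............#.#.#..###..............
..............#.#.##..##.............
................##.##................
.................###.................
.....................................
.........................
[... 369 characters left out ...]
........................
............###.........
......##########........
.....###########........
.....###########........
.....###########........
.....###########........
.....###########........
.....###########........
.....############.......
.....############.......
......###########.......
......########..........
.......#................
........................
........................
........................
........................
........................
[459.31970717 154.98791947 120.67738428] [459.48270786 155.3073539  120.69432231]
((232.21469116210938, 235.0598602294922), (57.67124557495117, 60.677337646484375), 12.883667945861816) [457.5896043  153.20975758  12.        ]
```

View pics/c0.png

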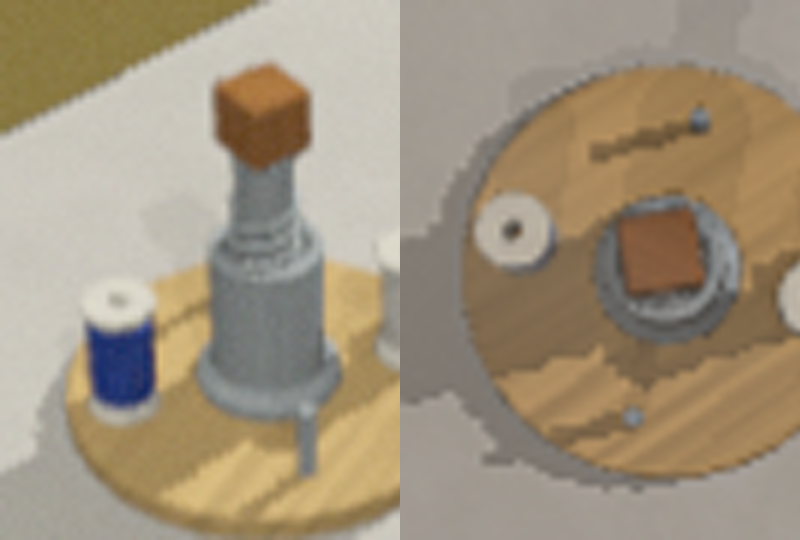

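The crop confirms it: a wooden cube on a steel shank stands in the boss, with the knob sides about 10° anticlockwise in the top view. Bare pins are at about (222,251) and (232,213). The fan may be in the way of the route, so I'll locate it.

```bash
python3 - <<'E'
from h import *
a=cap('scene');b=cap('top')
def tri(p,q):
    oa,da=ray(a,*p);ob,db=ray(b,*q);t=np.linalg.lstsq(np.c_[da,-db],ob-oa,rcond=None)[0]
    return np.round(oa+da*t[0]),np.round(ob+db*t[1])
print('motor',tri((465,108),(470,300)))
print('fan base px',[np.round(onz(b,*p,30)) for p in((387,295),(405,335),(425,272))])
print('grille as z', [[np.round(onz(b,*p,z)[:2]) for p in((365,384),(400,348),(511,340))] for z in(200,400,550)])
print('knob',onz(b,230.5,232.1,139), 'spools',onz(b,208.7,229.1,58),onz(b,254,239,58),'pins',onz(b,295.7-400/6.75*1+0,1,1)[:0])
cv2.imwrite('pics/f.png',np.hstack([a['pixels'][0:384,352:512],b['pixels'][:,252:]]))
s=arm.state();print(s['joint_pos'])
E
```

```text
motor (array([ 331., -274.,  316.]), array([ 327., -277.,  318.]))
fan base px [array([ 313., -218.,   30.]), array([ 219., -259.,   30.]), array([ 367., -314.,   30.])]
grille as z [[array([ 154., -114.]), array([ 223., -187.]), array([ 232., -422.])], [array([209., -61.]), array([ 263., -118.]), array([ 270., -302.])], [array([250., -21.]), array([293., -66.]), array([ 299., -211.])]]
knob [457.97988665 154.28555706 139.        ] spools [469.17085696 207.35293474  58.        ] [446.35406635 101.30599073  58.        ] pins []
[ 1.23454202  0.41754298 -0.01032965  1.61378609  0.00468639  1.11069369
 -0.05303147]
```

View pics/f.png

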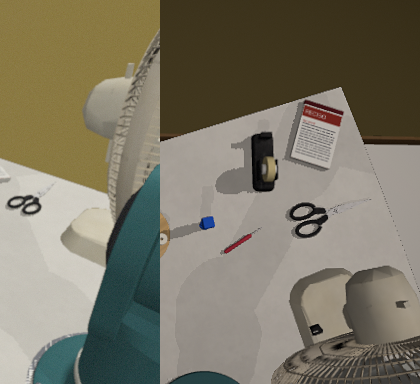

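The fan (motor at about (330,-275,317)) stands between the arm and the stand. I'll go up, turning to match the knob, and then over it.

Call:
apply_moves(
  series="0 0 -45 0 0 -8.3;0 0 -45 0 0 -8.3;0 0 -45 0 0 -8.3;0 0 -45 0 0 -8.3;0 0 -45 0 0 -8.3;0 0 -45 0 0 -8.3;0 0 -45 0 0 -8.3;0 0 -45 0 0 -8.3;0 0 -45 0 0 -8.3;0 0 -45 0 0 -8.3;0 0 0 0 0 0;0 0 0 0 0 0",
)

```text
t: 1.5
position: [181.3, -594.9, 592.1]
ee_rot: [[-0.088, 0.996, -0.0], [0.996, 0.088, -0.006], [-0.006, -0.001, -1.0]]
force: [0.5, 0.3, -0.6]
gripper_width: 93.8
finger_force: 0.0
```

```bash
python3 - <<'E'
from h import *
s=arm.state();print(s['t'],np.round(s['position']),np.round(s['ee_rot'],3).tolist(),np.round(s['joint_pos'],2))
E
```

```text
1.5 [ 181. -595.  592.] [[-0.088, 0.996, -0.0], [0.996, 0.088, -0.006], [-0.006, -0.001, -1.0]] [ 1.23  0.4  -0.01  0.74  0.01  2.    1.31]
```

```bash
python3 - <<'E'
from h import *
a=cap('scene');b=cap('top')
cv2.imwrite('pics/f2.png',np.hstack([a['pixels'][:,300:],b['pixels'][:,300:]]))
for x in(200,250):
  for p in((505,45),(511,30),(480,190)):
    o,d=ray(a,*p);print(x,p,np.round(o+d*(x-o[0])/d[0]))
E
```

```text
200 (505, 45) [ 200. -121.  464.]
200 (511, 30) [ 200. -124.  482.]
200 (480, 190) [ 200. -178.  222.]
250 (505, 45) [ 250. -205.  450.]
250 (511, 30) [ 250. -208.  471.]
250 (480, 190) [ 250. -270.  172.]
```

View pics/f2.png

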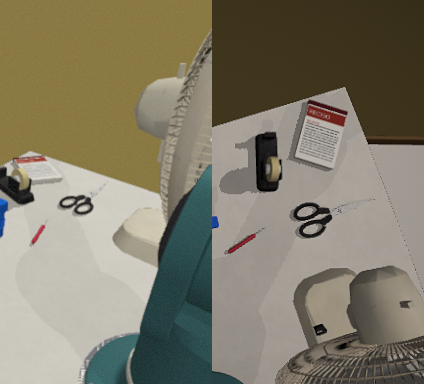

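The fan's rim reaches about 480–500 mm high and motor stands out to about x 400, so I'll swing outboard of it at z 590.

Call:
apply_moves(
  series="10 38 0 0 0 0;10 38 0 0 0 0;10 38 0 0 0 0;10 38 0 0 0 0;10 38 0 0 0 0;10 38 0 0 0 0;10 38 0 0 0 0;40 22 0 0 0 0;40 22 0 0 0 0;40 22 0 0 0 0;40 22 0 0 0 0;40 22 0 0 0 0;40 22 0 0 0 0;0 0 0 0 0 0;0 0 0 0 0 0",
)

```text
t: 3.1
position: [546.7, -245.9, 577.6]
ee_rot: [[-0.092, 0.996, 0.008], [0.996, 0.092, -0.018], [-0.019, 0.006, -1.0]]
force: [0.5, -0.5, -0.7]
gripper_width: 94.0
finger_force: 0.0
```

Call:
apply_moves(
  series="37 -4.7 5 0 0 0;37 -4.7 25 0 0 0;37 -4.7 25 0 0 0;37 -4.7 25 0 0 0;37 -4.7 25 0 0 0;37 -4.7 25 0 0 0;37 -4.7 25 0 0 0;37 -4.7 25 0 0 0;37 -4.7 25 0 0 0;37 -4.7 25 0 0 0;37 -4.7 25 0 0 0;0 0 25 0 0 0;0 0 0 0 0 0;0 0 0 0 0 0",
)

```text
t: 4.5
position: [461.2, 146.8, 290.4]
ee_rot: [[-0.088, 0.996, 0.009], [0.996, 0.088, -0.02], [-0.021, 0.007, -1.0]]
force: [-0.0, 0.1, 0.2]
gripper_width: 94.1
finger_force: 0.0
```

```bash
python3 - <<'E'
from h import *
s=arm.state();print(s['t'],s['position'],np.round(s['ee_rot'],3).tolist(),np.round(s['joint_pos'],2))
E
```

```text
4.5 [461.20283667 146.81861503 290.39244982] [[-0.088, 0.996, 0.009], [0.996, 0.088, -0.02], [-0.021, 0.007, -1.0]] [-0.17  0.08 -0.23  1.8   0.04  1.27 -0.32]
```

Call:
apply_moves(
  series="0 0 0 0.41 1.19 -5;7.9 -2.1 0 0 0 0;0 0 30 0 0 0;0 0 30 0 0 0;0 0 30 0 0 0;0 0 30 0 0 0;0 0 20 0 0 0;0 0 20 0 0 0;0 0 13 0 0 0;0 0 0 0 0 0;0 0 0 0 0 0",
  jaw=60,
)

```text
t: 5.6
position: [457.9, 155.8, 117.8]
ee_rot: [[-0.176, 0.984, 0.001], [0.984, 0.176, 0.0], [0.0, 0.001, -1.0]]
force: [-0.5, -0.2, 0.2]
gripper_width: 60.2
finger_force: 0.0
```

```bash
python3 - <<'E'
from h import *
a=cap('scene');b=cap('top')
A=cv2.resize(a['pixels'][150:270,190:310],(400,400),interpolation=cv2.INTER_CUBIC)
B=cv2.resize(b['pixels'][180:280,182:282],(400,400),interpolation=cv2.INTER_CUBIC)
cv2.imwrite('pics/c1.png',np.hstack([A,B]))
s=arm.state();print(s['t'],s['position'],np.round(s['ee_rot'],3).tolist(),np.round(s['joint_pos'],2),s['gripper_width'])
E
```

```text
5.7 [458.10151202 155.78909435 118.00353112] [[-0.176, 0.984, 0.001], [0.984, 0.176, 0.001], [0.0, 0.001, -1.0]] [-0.19  0.25 -0.23  2.01  0.07  0.88 -0.28] 59.63854320771328
```

View pics/c1.png

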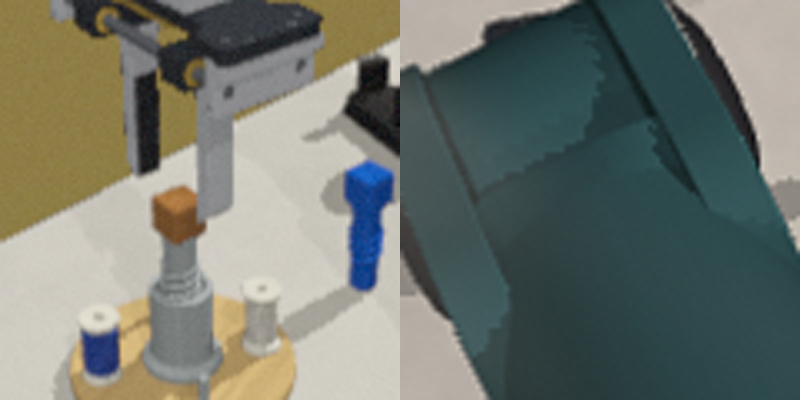

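The fingers straddle the brown knob (at about (178,212) in the crop), and the blue lookalike is well clear. Lowering a little more and closing to a loose surround.

Call:
apply_moves(
  series="-1.5 -0.4 6 0 0 0;0 0 5 0 0 0;0 0 0 0 0 0;0 0 0 0 0 0;0 0 0 0 0 0;0 0 0 0 0 0;0 0 0 0 0 0;0 0 0 0 0 0",
  jaw=28,
)

```text
t: 6.5
position: [457.4, 154.0, 106.0]
ee_rot: [[-0.177, 0.984, -0.0], [0.984, 0.177, 0.0], [0.0, -0.0, -1.0]]
force: [0.7, 0.1, -0.4]
gripper_width: 27.9
finger_force: 0.1
```

Call:
apply_moves(
  series="0 0 0 0 0 0;0 0 0 0 0 0;0 0 0 0 0 0",
  jaw=20,
)

```text
t: 6.8
position: [457.4, 154.0, 106.0]
ee_rot: [[-0.177, 0.984, -0.0], [0.984, 0.177, 0.0], [0.0, 0.0, -1.0]]
force: [0.5, 0.1, 1.6]
gripper_width: 26.0
finger_force: 29.9
```

Gripped at 26.0 mm with no side force. Now loose and backward, watching the knob's image height.

```bash
cat >> h.py <<'E'
def knob():
    c=cap('scene');x,y=226,196;h=cv2.cvtColor(c['pixels'][y:236,x:264],cv2.COLOR_BGR2HSV)
    m=cv2.morphologyEx(cv2.inRange(h,(7,105,40),(18,255,255)),cv2.MORPH_OPEN,np.ones((2,2)))
    n,l,s,ce=cv2.connectedComponentsWithStats(m);i=1+s[1:,4].argmax();s_=arm.state()
    R=s_['ee_rot'];print('knob',s[i]+[x,y,0,0,0],np.round(ce[i]+[x,y],1),'t',round(s_['t'],2),'yaw',round(np.degrees(np.arctan2(R[1][0],R[0][0])),1),'j7',round(s_['joint_pos'][6],2),np.round(s_['position'],1),np.round(s_['force'],1),np.round(s_['wrist_torque'],2))
E
python3 -c "
from h import *
knob()"
```

```text
knob [238 207  15  17 144] [243.3 215.9] t 6.85 yaw 100.2 j7 -0.28 [457.4 154.  106. ] [-0.9  0.8  1.6] [-0.07 -0.17  0.06]
```

Call:
apply_moves(
  series="0 0 0 0 0 0;0 0 0 0 0 -6;0 0 0 0 0 -6;0 0 0 0 0 -6;0 0 0 0 0 -6;0 0 0 0 0 -6;0 0 0 0 0 -6;0 0 0 0 0 -6;0 0 0 0 0 -6;0 0 0 0 0 -6;0 0 0 0 0 -6;0 0 0 0 0 -6;0 0 0 0 0 -6;0 0 0 0 0 -6;0 0 0 0 0 -6;0 0 0 0 0 0",
  jaw=27.3,
)

```text
t: 8.45
position: [457.9, 154.3, 106.4]
ee_rot: [[-0.997, -0.077, 0.001], [-0.077, 0.997, 0.001], [-0.001, 0.001, -1.0]]
force: [-0.5, 0.4, 0.6]
gripper_width: 27.3
finger_force: 0.3
```

```bash
python3 -c "
from h import *
knob()"
```

```text
knob [241 206  12  17 167] [246.6 214.3] t 8.5 yaw -175.8 j7 1.1 [457.6 154.1 106.1] [ 0.9 -0.3  0.4] [ 0.11 -0.22 -0.01]
```

Call:
apply_moves(
  series="0 0 0 0 0 -6;0 0 0 0 0 -6;0 0 0 0 0 -6;0 0 0 0 0 0;0 0 0 0 0 0",
)

```text
t: 9.0
position: [457.1, 153.8, 105.7]
ee_rot: [[-0.927, -0.374, -0.001], [-0.374, 0.927, 0.0], [0.001, 0.0, -1.0]]
force: [0.6, -0.0, -0.3]
gripper_width: 27.2
finger_force: 0.1
```

```bash
python3 -c "
from h import *
knob()"
```

```text
knob [241 206  12  17 124] [247.6 213.6] t 9.05 yaw -158.0 j7 1.39 [457.1 153.9 105.7] [-0.3 -0.   0.1] [ 0.1  -0.1  -0.02]
```

Call:
apply_moves(
  series="0 0 0 0 0 -5;0 0 0 0 0 0;0 0 0 0 0 0;0 0 0 0 0 0",
)

```text
t: 9.45
position: [457.2, 154.0, 105.8]
ee_rot: [[-0.891, -0.455, -0.0], [-0.455, 0.891, 0.0], [0.0, 0.0, -1.0]]
force: [0.3, 0.3, 0.1]
gripper_width: 27.3
finger_force: 0.0
```

```bash
python3 -c "
from h import *
knob()"
```

```text
knob [239 205  14  17 116] [247.4 213.3] t 9.5 yaw -152.9 j7 1.47 [457.2 154.  105.9] [ 0.4  0.8 -0. ] [ 0.09 -0.14  0.01]
```

Call:
apply_moves(
  series="0 0 0 0 0 -5;0 0 0 0 0 0;0 0 0 0 0 0;0 0 0 0 0 0",
)

```text
t: 9.9
position: [457.3, 154.0, 105.9]
ee_rot: [[-0.848, -0.531, -0.0], [-0.531, 0.848, 0.0], [0.0, 0.0, -1.0]]
force: [0.2, 0.4, 1.0]
gripper_width: 27.2
finger_force: 0.0
```

```bash
python3 -c "
from h import *
knob()"
```

```text
knob [239 205  13  18 101] [247.3 213.7] t 9.95 yaw -147.9 j7 1.55 [457.3 154.  105.9] [ 0.1  0.  -0.3] [ 0.05 -0.14  0.01]
```

Call:
apply_moves(
  series="0 0 0 0 0 -4;0 0 0 0 0 0;0 0 0 0 0 0;0 0 0 0 0 0",
)

```text
t: 10.35
position: [457.3, 154.0, 105.9]
ee_rot: [[-0.808, -0.589, -0.0], [-0.589, 0.808, 0.0], [0.0, 0.0, -1.0]]
force: [0.2, -0.4, -0.2]
gripper_width: 26.9
finger_force: 0.0
```

```bash
python3 -c "
from h import *
knob()"
```

```text
knob [238 206  14  16  89] [247.1 214.1] t 10.4 yaw -143.9 j7 1.62 [457.3 154.  105.9] [-0.7  0.5 -0.2] [ 0.05 -0.12 -0.01]
```

Call:
apply_moves(
  series="0 0 0 0 0 -4;0 0 0 0 0 0;0 0 0 0 0 0;0 0 0 0 0 0",
)

```text
t: 10.8
position: [457.3, 154.0, 105.9]
ee_rot: [[-0.765, -0.644, -0.0], [-0.644, 0.765, 0.0], [0.0, 0.0, -1.0]]
force: [-1.0, 0.8, 0.4]
gripper_width: 26.9
finger_force: 0.0
```

```bash
python3 -c "
from h import *
knob()
c=cap('scene');cv2.imwrite('pics/k1.png',cv2.resize(c['pixels'][180:280,195:295],(500,500),interpolation=cv2.INTER_CUBIC))"
```

```text
knob [235 217  11   5  35] [239.9 219.3] t 10.85 yaw -139.9 j7 1.68 [457.3 154.  105.9] [ 0.1 -0.6  0.6] [ 0.1  -0.17  0.02]
```

View pics/k1.png

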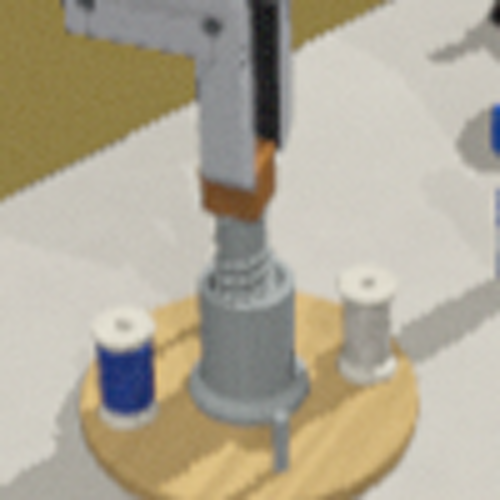

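```bash
python3 -c "
from h import *
c=cap('scene')
for z in(118,114,110):
  a=np.radians(170);print(z,proj(c,(457.5+18*np.cos(a),154+18*np.sin(a),z)))
print(proj(c,(457.5+18*np.cos(np.radians(145)),154+18*np.sin(np.radians(145)),113)),'start corner z113')
knob()"
```

```text
118 (np.float64(246.17494568964298), np.float64(222.0205160597422))
114 (np.float64(246.2117994731984), np.float64(223.65115406914043))
110 (np.float64(246.248459309478), np.float64(225.27325729200226))
(np.float64(242.37796568553634), np.float64(224.2761650031714)) start corner z113
knob [238 209  14  16 115] [245.9 218.1] t 11.0 yaw -139.8 j7 1.68 [457.3 154.1 105.9] [-0.4  0.9  0.3] [ 0.12 -0.1  -0.02]
```

Call:
apply_moves(
  series="0 0 0 0 0 -4;0 0 0 0 0 0;0 0 0 0 0 0;0 0 0 0 0 0",
)

```text
t: 11.4
position: [457.3, 154.0, 105.9]
ee_rot: [[-0.718, -0.696, -0.0], [-0.696, 0.718, 0.0], [-0.0, 0.0, -1.0]]
force: [0.0, -0.3, -0.4]
gripper_width: 27.4
finger_force: 0.0
```

```bash
python3 -c "
from h import *
knob()
c=cap('scene');cv2.imwrite('pics/k2.png',cv2.resize(c['pixels'][180:280,195:295],(500,500),interpolation=cv2.INTER_CUBIC))"
```

```text
knob [238 209  14  16 108] [245.9 218.3] t 11.45 yaw -135.9 j7 1.74 [457.3 154.  105.9] [-0.7  0.1 -0.2] [ 0.13 -0.12  0.  ]
```

View pics/k2.png

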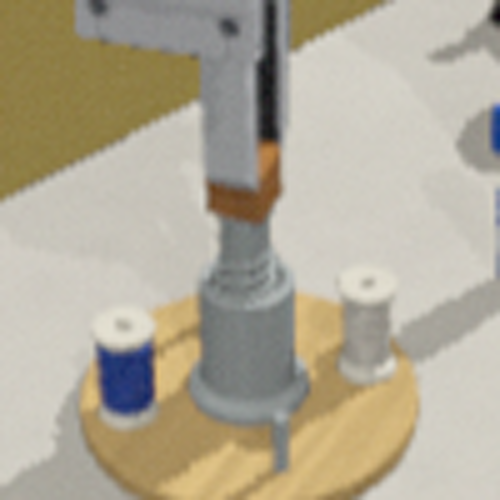

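The drop shows: the knob's image fell from rows 206–222 to 209–225 (centroid 214.1→218.1, about 8 mm) between tool yaw 216° and 220°. I'll now turn forward, loosely, with the hand following down.

Call:
apply_moves(
  series="0 0 0.33 0 0 7.5;0 0 0.33 0 0 7.5;0 0 0.33 0 0 7.5;0 0 0.33 0 0 7.5;0 0 0.33 0 0 7.5;0 0 0.33 0 0 7.5;0 0 0.33 0 0 7.5;0 0 0.33 0 0 7.5;0 0 0.33 0 0 7.5;0 0 0.33 0 0 7.5;0 0 0.33 0 0 7.5;0 0 0.33 0 0 7.5;0 0 0 0 0 0;0 0 0 0 0 0;0 0 0 0 0 0",
)

```text
t: 13.0
position: [457.3, 154.1, 102.0]
ee_rot: [[-0.699, 0.715, -0.0], [0.715, 0.699, 0.0], [0.0, 0.0, -1.0]]
force: [0.6, 0.2, -0.3]
gripper_width: 27.6
finger_force: 0.0
```

```bash
python3 -c "
from h import *
knob()"
```

```text
knob [239 210  13  16 175] [244.7 217.6] t 13.05 yaw 134.3 j7 0.28 [457.3 154.  101.9] [ 0.2 -0.4 -0.4] [-0.02 -0.1  -0.02]
```

Call:
apply_moves(
  series="0 0 0.33 0 0 7.5;0 0 0.33 0 0 7.5;0 0 0.33 0 0 7.5;0 0 0.33 0 0 7.5;0 0 0.33 0 0 7.5;0 0 0.33 0 0 7.5;0 0 0.33 0 0 7.5;0 0 0.33 0 0 7.5;0 0 0.33 0 0 7.5;0 0 0.33 0 0 7.5;0 0 0.33 0 0 7.5;0 0 0.33 0 0 7.5;0 0 0.33 0 0 7.5;0 0 0.33 0 0 7.5;0 0 0.33 0 0 7.5;0 0 0.33 0 0 7.5;0 0 0.33 0 0 7.5;0 0 0.33 0 0 7.5;0 0 0 0 0 0;0 0 0 0 0 0",
)

```text
t: 15.05
position: [457.2, 154.1, 96.0]
ee_rot: [[1.0, -0.009, -0.0], [-0.009, -1.0, 0.0], [-0.0, -0.0, -1.0]]
force: [0.5, -0.4, 0.0]
gripper_width: 27.3
finger_force: 0.0
```

```bash
python3 -c "
from h import *
knob()
c=cap('scene');cv2.imwrite('pics/k3.png',cv2.resize(c['pixels'][180:280,195:295],(500,500),interpolation=cv2.INTER_CUBIC))
for z in(102,98,94,90):
  for t in (45,135,180):
   a=np.radians(t);print(z,t,np.round(proj(c,(457.5+18*np.cos(a),154+18*np.sin(a),z)),1))"
```

```text
knob [239 212  14  16 157] [245.9 219.6] t 15.1 yaw -0.5 j7 -1.94 [457.1 154.   95.9] [-0.   0.5  0.2] [0.06 0.05 0.03]
102 45 [235.7 222.2]
102 135 [241.  228.5]
102 180 [247.8 228.1]
98 45 [235.8 223.8]
98 135 [241.1 230.1]
98 180 [247.8 229.7]
94 45 [235.8 225.4]
94 135 [241.1 231.7]
94 180 [247.8 231.3]
90 45 [235.9 226.9]
90 135 [241.2 233.3]
90 180 [247.8 232.9]
```

View pics/k3.png

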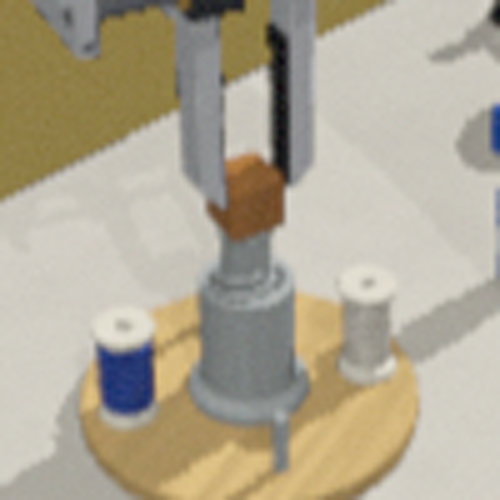

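The knob is lower (bottom corner at about (243,228) in the full image) and on course. Regrasp: open, half a turn back, then close to the loose fit.

Call:
apply_moves(
  series="0 0 0 0 0 0;0 0 0 0 0 0;0 0 0 0 0 0;0 0 0 0 0 0;0 0 0 0 0 0;0 0 0 0 0 -7.5;0 0 0 0 0 -7.5;0 0 0 0 0 -7.5;0 0 0 0 0 -7.5;0 0 0 0 0 -7.5;0 0 0 0 0 -7.5;0 0 0 0 0 -7.5;0 0 0 0 0 -7.5;0 0 0 0 0 -7.5;0 0 0 0 0 -7.5;0 0 0 0 0 -7.5;0 0 0 0 0 -7.5;0 0 0 0 0 0;0 0 0 0 0 0",
  jaw=70,
)

```text
t: 17.05
position: [457.3, 153.9, 96.0]
ee_rot: [[0.018, 1.0, -0.0], [1.0, -0.018, 0.0], [0.0, -0.0, -1.0]]
force: [1.3, 0.9, 0.0]
gripper_width: 70.0
finger_force: 0.0
```

```bash
python3 -c "
from h import *
knob()"
```

```text
knob [238 212  11  17 157] [243.3 219.6] t 17.1 yaw 89.0 j7 -0.47 [457.3 153.9  96. ] [-1.   0.1  0.3] [-0.06 -0.06 -0.03]
```

Call:
apply_moves(
  series="0 0 0 0 0 -7.5;0 0 0 0 0 -7.5;0 0 0 0 0 -7.5;0 0 0 0 0 -7.5;0 0 0 0 0 -7.5;0 0 0 0 0 -7.5;0 0 0 0 0 -7.5;0 0 0 0 0 -7.5;0 0 0 0 0 -7.5;0 0 0 0 0 -7.5;0 0 0 0 0 -7.5;0 0 0 0 0 -7.5;0 0 0 0 0 0;0 0 0 0 0 0;0 0 0 0 0 0",
)

```text
t: 18.6
position: [457.3, 154.0, 96.0]
ee_rot: [[-1.0, 0.018, -0.0], [0.018, 1.0, 0.0], [0.0, 0.0, -1.0]]
force: [-0.6, 0.3, 0.4]
gripper_width: 69.9
finger_force: 0.0
```

Call:
apply_moves(
  series="0 0 0 0 0 0;0 0 0 0 0 0;0 0 0 0 0 0;0 0 0 0 0 0;0 0 0 0 0 0;0 0 0 0 0 0;0 0 0 0 0 0",
  jaw=27.3,
)

```text
t: 19.3
position: [457.3, 154.0, 96.0]
ee_rot: [[-1.0, 0.014, -0.0], [0.014, 1.0, 0.0], [0.0, 0.0, -1.0]]
force: [-1.1, -0.3, -0.4]
gripper_width: 27.4
finger_force: 0.0
```

```bash
python3 -c "
from h import *
knob()"
```

```text
knob [239 212  14  17 165] [245.8 219.8] t 19.35 yaw 179.2 j7 1.0 [457.3 154.   96. ] [0.3 0.3 0.6] [ 0.09 -0.11  0.02]
```

Call:
apply_moves(
  series="0 0 0.35 0 0 7.6;0 0 0.35 0 0 7.6;0 0 0.35 0 0 7.6;0 0 0.35 0 0 7.6;0 0 0.35 0 0 7.6;0 0 0.35 0 0 7.6;0 0 0.35 0 0 7.6;0 0 0.35 0 0 7.6;0 0 0.35 0 0 7.6;0 0 0.35 0 0 7.6;0 0 0.35 0 0 7.6;0 0 0.35 0 0 7.6;0 0 0.35 0 0 7.6;0 0 0.35 0 0 7.6;0 0 0.35 0 0 7.6;0 0 0.35 0 0 7.6;0 0 0.35 0 0 7.6;0 0 0.35 0 0 7.6;0 0 0.35 0 0 7.6;0 0 0 0 0 0",
)

```text
t: 21.35
position: [458.2, 154.3, 89.8]
ee_rot: [[0.824, 0.567, 0.002], [0.567, -0.824, 0.001], [0.002, 0.0, -1.0]]
force: [3.0, -0.3, 1.4]
gripper_width: 27.4
finger_force: 1.9
```

Call:
apply_moves(
  series="0 0 0 0 0 0;0 0 0 0 0 0;0 0 0 0 0 0;0 0 0 0 0 0;0 0 0 0 0 0",
  jaw=20,
)

```text
t: 21.85
position: [458.1, 154.2, 89.7]
ee_rot: [[0.82, 0.573, 0.001], [0.573, -0.82, 0.001], [0.002, 0.0, -1.0]]
force: [4.5, -0.2, 2.5]
gripper_width: 26.0
finger_force: 29.1
```

```bash
python3 -c "
from h import *
knob()
c=cap('scene');cv2.imwrite('pics/k4.png',cv2.resize(c['pixels'][180:280,195:295],(500,500),interpolation=cv2.INTER_CUBIC))
for z in(102,98,94,90):
  for t in (170,):
   a=np.radians(t);print(z,t,np.round(proj(c,(457.5+17*np.cos(a),154+17*np.sin(a),z)),1))"
```

```text
knob [240 214  14  18 137] [247.8 223.3] t 21.9 yaw 34.9 j7 -1.36 [458.1 154.1  89.7] [5.2 0.5 1.7] [-0.02 -1.32  0.04]
102 170 [246.2 228.2]
98 170 [246.2 229.8]
94 170 [246.3 231.4]
90 170 [246.3 233. ]
```

View pics/k4.png

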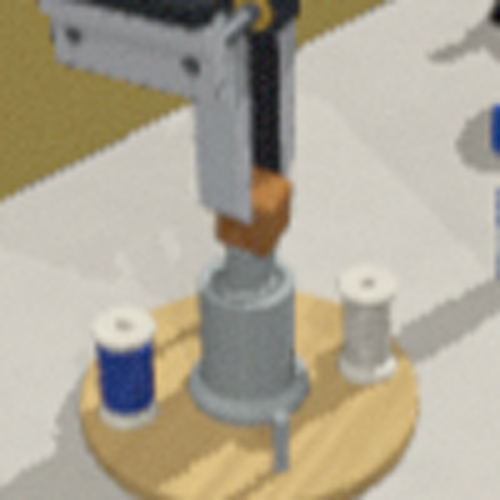

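The bottom corner is now at row ~231, which puts the knob centre about 107 mm high, or 35 mm above the mouth. It's held at 26.0 mm with 29 N.

```bash
python3 -c "
from h import *
print(arm.sign_off())"
```

```text
the job is handed in; nothing more can be done
None
```

The job is handed in at about 22 s. I turned the handle screw backward until it dropped a thread, then forward one full turn to about 35 mm above the mouth, and it is still gripped by its knob. I let go of the knob once during the forward turn, to take a fresh grip.

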